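# Load the shaker tray: each sample vessel into the spring clamp of its size

### The job

Load the shaker tray for the leaching run: put each of the four closed sample vessels (small clear vial, amber vial, white bottle, conical flask) into the spring clamp made for its diameter, set down gently and standing upright right down on the clamp's foot. Do not tip a vessel over, and leave the beaker and the hex key where they are.

Things in the scene. Friction and masses are not known exactly. Their poses are not given: they have to be found in the camera images.
- mini_vial: the smallest vessel: clear vial with tan feed inside and a grey ribbed cap, body 18 mm across, 46 mm tall; cap 18 mm across from 34 to 46 mm. Origin: centre of its underside, z up. About 20 g. The vessels start on the worktop, standing close together.
- vial: amber vial with a smooth black cap and a white label, 27 mm across, 60 mm tall; cap 24 mm across from 46 to 60 mm. Origin: centre of its underside, z up. About 35 g.
- bottle: small white plastic bottle, body 38 mm across, 76 mm tall, sloping shoulder from 46 to 56 mm; white ribbed cap 31 mm across from 58 to 76 mm. Origin: centre of its underside, z up. About 60 g.
- flask: the widest vessel: conical (Erlenmeyer) clear plastic flask with tan feed inside: 52 mm across at the bottom 12 mm, narrowing to a 25 mm neck at 62 mm; black ribbed cap 31 mm across from 72 to 90 mm, the top of the flask. Origin: centre of its underside, z up. About 70 g.
- clamp_18: the smallest of the tray's four spring clamps, for a vessel 18 mm across: steel foot 28 mm across, 3 mm thick (the vessel stands on it, 21 mm above the worktop); four sprung prongs at 45, 135.. degrees from its x axis, 22 mm apart inside, black tips flared to 33 mm at height 20 mm; each yields outward 5 mm at about 0.4 N/mm. Origin: centre of the foot's underside, on the tray, z up; fixed.
- clamp_27: the second smallest of the tray's four spring clamps, for a vessel 27 mm across: steel foot 37 mm across, 3 mm thick (the vessel stands on it, 21 mm above the worktop); four sprung prongs at 45, 135.. degrees from its x axis, 31 mm apart inside, black tips flared to 43 mm at height 25 mm; each yields outward 5 mm at about 0.4 N/mm. Origin: centre of the foot's underside, on the tray, z up; fixed.
- clamp_38: the second largest of the tray's four spring clamps, for a vessel 38 mm across: steel foot 48 mm across, 3 mm thick (the vessel stands on it, 21 mm above the worktop); four sprung prongs at 45, 135.. degrees from its x axis, 42 mm apart inside, black tips flared to 57 mm at height 32 mm; each yields outward 5 mm at about 0.4 N/mm. Origin: centre of the foot's underside, on the tray, z up; fixed.
- clamp_52: the largest of the tray's four spring clamps, for a vessel 52 mm across: steel foot 62 mm across, 3 mm thick (the vessel stands on it, 21 mm above the worktop); four sprung prongs at 45, 135.. degrees from its x axis, 56 mm apart inside, black tips flared to 72 mm at height 34 mm; each yields outward 5 mm at about 0.4 N/mm. Origin: centre of the foot's underside, on the tray, z up; fixed.
- beaker: bystander: empty plastic beaker, 72 mm across, 88 mm tall, behind the vessels. Origin: centre of its underside.
- key: bystander: black hex key, 79 mm long, lying behind the tray (grey 130 x 148 mm plate, top 18 mm above the worktop, a clamp of any size in each corner: axes 66 mm apart along its short side, 80 mm along its long side). A cabinet hangs 0.1 m behind the tray from 0.5 m up: keep the wrist low there. Origin: middle of its underside.

How it is judged:
At the end, for the whole second after the job is handed in: Each vessel stands in its own clamp: small clear vial in the smallest, amber vial in the second smallest, bottle in the second largest, flask in the largest; axis within 8 mm of the clamp's axis, underside within 4 mm of the clamp's foot, upright within 0.1 rad, and at rest (horizontal distance between mini_vial and clamp_18 below 0.008 m and z of mini_vial in the frame of clamp_18 between 0 and 0.007 m and angle between each of mini_vial, vial, bottle, flask's own z axis and vertical below 0.1 rad and linear speed of each of mini_vial, vial, bottle, flask below 0.02 m/s and horizontal distance between vial and clamp_27 below 0.008 m and z of vial in the frame of clamp_27 between 0 and 0.007 m and horizontal distance between bottle and clamp_38 below 0.008 m and z of bottle in the frame of clamp_38 between 0 and 0.007 m and horizontal distance between flask and clamp_52 below 0.008 m and z of flask in the frame of clamp_52 between 0 and 0.007 m); the robot touches nothing.
It fails at once if a vessel is tipped over (angle between any of mini_vial, vial, bottle, flask's own z axis and vertical above 0.8 rad).
It fails at once if a vessel is dropped or slammed into its clamp (still faster than 0.5 m/s just above the foot) ((horizontal distance between mini_vial and clamp_18 below 0.02 m and z of mini_vial in the frame of clamp_18 below 0.02 m and linear speed of mini_vial above 0.5 m/s) or (horizontal distance between vial and clamp_27 below 0.02 m and z of vial in the frame of clamp_27 below 0.02 m and linear speed of vial above 0.5 m/s) or (horizontal distance between bottle and clamp_38 below 0.02 m and z of bottle in the frame of clamp_38 below 0.02 m and linear speed of bottle above 0.5 m/s) or (horizontal distance between flask and clamp_52 below 0.02 m and z of flask in the frame of clamp_52 below 0.02 m and linear speed of flask above 0.5 m/s)).
It fails at once if the beaker or the hex key is shifted (distance of any of beaker, key from where it was at the start of the episode above 0.03 m).
It also fails if it takes over 88 s, if anything falls off the work surface, if the arm or the gripper's body presses on something with over 40 N, if the wrist force passes 120 N, or if a joint passes its speed limit or range.

### The arm

A 6-joint arm with a two-finger parallel gripper is mounted at the origin on a cart in front of the work surface, level with it; the furniture and walls round the work are solid. World frame = base frame: x ahead of the robot, y to its left, z up, the work surface at z = 0. Lengths are in m, angles in rad, forces in N, time in s.
With the tool pointing down it reaches from about 0.375 to 0.9 m from the base axis. Payload 3.1 kg.
Tool frame: the origin (TCP) lies on the centre line of the jaws, within the pads' length; the fingertips stand 22 mm ahead of it and the grasp point (between the pads) lies 3 mm ahead of it (tcp_to_tips is the distance from the TCP to the fingertips, in m); x points along the fingers, z is the direction in which the jaws open and shut, and the axes are right-handed (so a half turn about x gives the same grasp; the last joint's range is limited). The gripper opens to 85 mm and grips with 20 to 120 N. Pads are 22 mm wide; open, the fingers measure 114 mm over their backs; the gripper's body (76 mm by 85 mm) begins 54 mm behind the grasp point. The pads swing forward as they close: fully open they stand 13 mm farther back than shut.
Start: joints at [-1.351, 0.527, 1.433, -0, 1.181, -0.178], TCP at [0.242, -0.576, 0.253] pointing down, gripper open.
Joint ranges: [-3.08, 3.08], [-0.75, 2.2], [0.22, 2.44], [-1.43, 4.57], [0, 2.65], [-2.85, 2.85]. Speed limits (rad/s): [2.79, 2.79, 3.14, 3.14, 3.14, 3.14].

### API

Orientations are given as a rotation vector (axis times angle).
In Python, from plant import get_obs, get_image, sign_off, tcp_to_tips gives the robot as it stands.
- The arm moves only by the shell command python3 -m handwheel 'ROWS' [FORCE]. ROWS is JSON, a list of rows, each a list of 3 entries, a list of its own where there are three numbers: the shift along the tool's x, y, z in m, then the turn about the tool's x in degrees, then the gripper's target within -1 to 1 (shut at 1, half-way at 0, fully open at -1). In form: [[[x, y, z], spin, grip], ...]. A call has 1 to 8 rows; each row is the pose to reach, as a shift and turn from the pose commanded when the call began, along the tool's axes at that moment; what a row does not reach only later rows make up. A row lasts 1/12 s, in which the tool goes at most 41.7 mm and 7.16 degrees, less where a joint would pass 70% of its speed; a pose out of reach is approached as far as the arm can. A call with a gripper value outside its range is refused whole. The fingers move at their own pace and stop on an object; FORCE is the grip in N (left out, the last holds). Time passes only in rows, so rows that repeat a pose let the fingers close. It gives the time, the measured TCP pose, the force and the opening at its end, in the units of the state.
- get_obs(): the state, without advancing time (a new reading comes with each control period).
- get_image(name): name is "side" or "top"; returns a dict with "pixels" (400x640x3 uint8, red, green, blue), "z_map" (400x640 float32, m along the optical axis (not along the pixel's ray), 0 where there is no reading), "vfov" (degrees; the focal length in pixels is half the picture's height over the tangent of half this angle, whatever the lens; pixels are square), "cx", "cy" (the principal point, pixels), "cam_to_world" (4x4, takes a point from camera to world coordinates). Camera axes: x right, y down, z forward; pixel columns grow to the right and rows downward; lengths in m; the calibration is good to about 2 mm. A picture is of the moment at which its call begins.
- sign_off(): hands the job in, once; it reports no verdict.
The state is a dict: "time": time; "q": joint angles; "qd": joint speeds; "effort": joint torques, N m; "tcp_pos": TCP position; "tool_rot": TCP orientation; "wrist_force": force on the tool from outside, world axes, zero at the start; "moment": the same for the moment, N m; "opening": finger opening in m.
Only numpy, scipy, OpenCV 4.12 (cv2) and the standard library are available. Lean on these libraries where they do the work, as an engineer would, in place of code of your own. Each camera call takes 0.05 s, during which the arm holds its last target. There are 200 camera calls.

## Working session

There is one attempt and no reset: what is moved stays moved. The work goes in short steps, Python scripts to look and compute and a shell command to move; the robot and the scene stay as the last step left them, time stands still between calls to the robot, and variables do not carry over. Pictures are saved under pics/ and viewed, about 12 in all and at most 16, crops included, and the job is handed in when it is done.

```bash
ls; mkdir -p pics; cat > h.py <<'E'
import numpy as np, cv2
from plant import get_obs, get_image, sign_off, tcp_to_tips
from scipy.spatial.transform import Rotation as R
def snap(n, f=None):
    im=get_image(n)
    if f: cv2.imwrite('pics/'+f, im['pixels'][:,:,::-1])
    return im
def foc(im): return 200/np.tan(np.radians(im['vfov'])/2)
def cloud(im):
    z=im['z_map']; v,u=np.mgrid[:400,:640]; f=foc(im)
    p=np.stack([(u-im['cx'])/f*z,(v-im['cy'])/f*z,z],-1)
    T=im['cam_to_world']; w=p@T[:3,:3].T+T[:3,3]; w[z==0]=np.nan; return w
def ray(im,u,v,h):
    f=foc(im);T=im['cam_to_world']
    d=T[:3,:3]@np.array([(u-im['cx'])/f,(v-im['cy'])/f,1]); o=T[:3,3]
    return o+d*(h-o[2])/d[2]
E
python3 - <<'E'
from h import *
for n in ('side','top'):
    im=snap(n,n+'0.png'); print(n,im['vfov'],im['cx'],im['cy'],im['cam_to_world'].round(3).tolist())
    np.savez(n+'0.npz',**im)
o=get_obs(); print(o, tcp_to_tips); print(R.from_rotvec(o['tool_rot']).as_matrix().round(3))
E
```

```text
pics
side 48.15781116337287 317.34853068578394 197.25389833751072 [[-0.949, -0.141, 0.281, 0.347], [-0.315, 0.411, -0.856, 0.678], [0.005, -0.901, -0.435, 0.441], [0.0, 0.0, 0.0, 1.0]]
top 46.36549774654968 318.0880081843108 203.75769396338538 [[0.05, -0.978, 0.201, 0.419], [-0.999, -0.049, 0.014, -0.091], [-0.004, -0.202, -0.979, 0.895], [0.0, 0.0, 0.0, 1.0]]
{'time': 0.1, 'q': array([-1.35149526e+00,  5.28426955e-01,  1.43374830e+00, -8.49534534e-06,
        1.18141395e+00, -1.78529472e-01]), 'qd': array([-0.00052811, -0.00163116, -0.00139624,  0.00114958,  0.00129369,
       -0.00146996]), 'effort': array([-2.96401422e-04, -4.43303883e+01, -1.78586304e+01, -2.00598943e-04,
        3.82524566e-03,  2.83288648e-05]), 'tcp_pos': array([ 0.24201428, -0.57559909,  0.25240664]), 'tool_rot': array([ 0.91267797,  1.37302375, -0.91040989]), 'wrist_force': array([1.08169455, 0.41974275, 0.71098135]), 'moment': array([ 0.0060593 , -0.03509835,  0.05931117]), 'opening': 0.08530275588045592} 0.022
[[-0.     0.922  0.387]
 [ 0.002  0.387 -0.922]
 [-1.     0.    -0.002]]
```

View pics/side0.png

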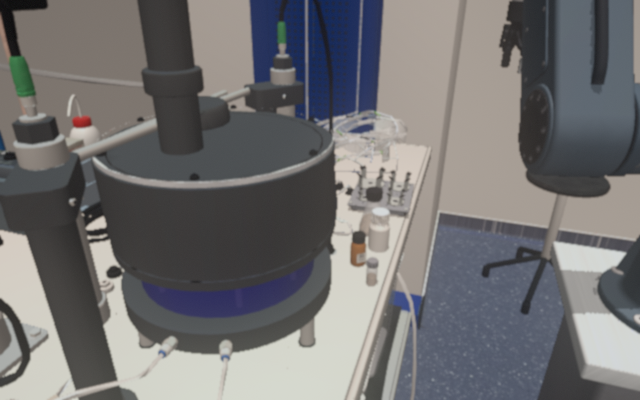

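View pics/top0.png

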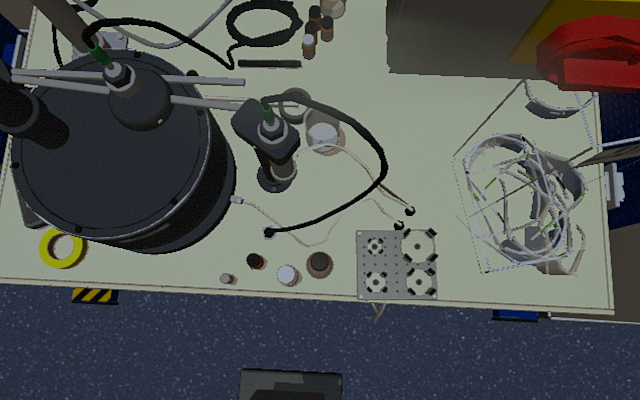

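The top view shows the mini vial (228,278), amber vial (255,261), bottle (288,274) and flask (319,263). The tray is at (358–437, 230–300). I'll crop in and measure.

```bash
python3 - <<'E'
from h import *
im=dict(np.load('top0.npz')); w=cloud(im)
c=cv2.resize(im['pixels'][205:310,210:450][:,:,::-1],None,fx=3.3,fy=3.3,interpolation=cv2.INTER_CUBIC); cv2.imwrite('pics/c1.png',c)
# height map objects
z=w[:,:,2]; m=((z>0.006)&(z<0.12)).astype(np.uint8); m[:205]=0;m[310:]=0;m[:,:210]=0;m[:,450:]=0
n,l,s,cc=cv2.connectedComponentsWithStats(m)
for i in range(1,n):
    if s[i,4]<15: continue
    k=l==i; zz=z[k]; top=np.percentile(zz,90); t=k&(z>top-0.006); 
    P=w[t]; print(s[i].tolist(),'h',top.round(4),'n',t.sum(),'top mean',P.mean(0).round(4),'mid',((P.min(0)+P.max(0))/2).round(4),'ext',np.ptp(P,0).round(4))
for (u,v) in [(228,278),(255,261),(288,274),(319,263),(375,246),(420,245),(375,282),(420,282),(395,262),(250,300)]: print(u,v,w[v,u].round(4))
im2=dict(np.load('side0.npz'))
c=cv2.resize(im2['pixels'][130:300,320:440][:,:,::-1],None,fx=3.5,fy=3.5,interpolation=cv2.INTER_CUBIC); cv2.imwrite('pics/c2.png',c)
E
```

```text
[210, 205, 21, 28, 322] h 0.0903 n 194 top mean [0.5584 0.0994 0.0888] mid [0.5542 0.0973 0.0886] ext [0.0401 0.0254 0.0087]
[252, 205, 106, 40, 692] h 0.0956 n 93 top mean [ 0.5736 -0.1152  0.1027] mid [ 0.5731 -0.1157  0.1048] ext [0.0157 0.0329 0.0298]
[356, 205, 83, 95, 5685] h 0.0236 n 3700 top mean [ 0.4932 -0.236   0.023 ] mid [ 0.5031 -0.2301  0.036 ] ext [0.158  0.1508 0.0369]
[403, 205, 13, 10, 74] h 0.0254 n 28 top mean [ 0.6004 -0.2502  0.0242] mid [ 0.5995 -0.2488  0.0241] ext [0.0085 0.0177 0.0089]
[306, 251, 28, 28, 596] h 0.0902 n 262 top mean [ 0.4844 -0.0866  0.0891] mid [ 0.4847 -0.0867  0.0887] ext [0.0314 0.0298 0.0088]
[247, 253, 17, 16, 217] h 0.0599 n 141 top mean [0.4842 0.0324 0.0586] mid [0.4843 0.0324 0.0593] ext [0.0218 0.0222 0.01  ]
[277, 265, 22, 21, 367] h 0.0767 n 252 top mean [ 0.4604 -0.0293  0.075 ] mid [ 0.4602 -0.0292  0.0753] ext [0.0315 0.0315 0.0085]
[220, 273, 14, 11, 121] h 0.0468 n 92 top mean [0.4494 0.0816 0.0447] mid [0.4489 0.0823 0.0453] ext [0.0181 0.0187 0.0087]
228 278 [0.4491 0.0766 0.045 ]
255 261 [0.4809 0.0283 0.0592]
288 274 [ 0.4601 -0.033   0.0751]
319 263 [ 0.4808 -0.086   0.0882]
375 246 [ 0.5231 -0.189   0.0199]
420 245 [ 0.5291 -0.2732  0.0202]
375 282 [ 0.4563 -0.1906  0.0211]
420 282 [ 0.4604 -0.2731  0.0228]
395 262 [ 0.4953 -0.2274  0.0172]
250 300 [ 0.4053  0.1745 -0.9148]
```

View pics/c1.png

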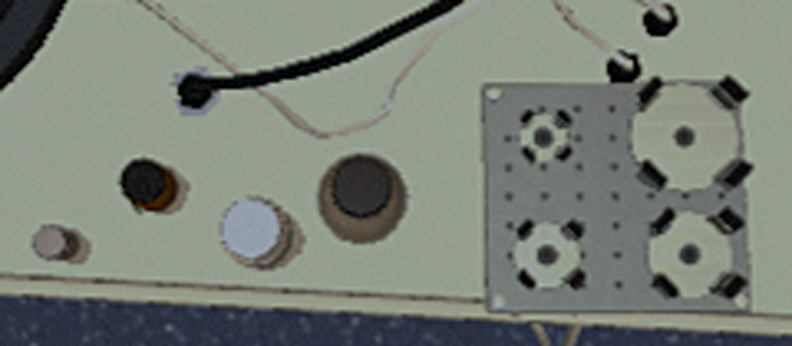

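View pics/c2.png

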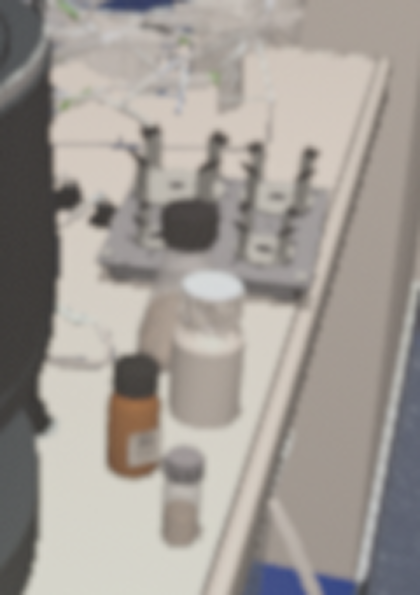

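The clamps lie as follows: 18 at back left, 52 at back right, 27 at front left and 38 at front right. Next I'll get the clamp axes from the foot bolts and check the obstacle heights, using the data already taken.

```bash
python3 - <<'E'
from h import *
im=dict(np.load('top0.npz')); w=cloud(im)
g=cv2.cvtColor(im['pixels'],cv2.COLOR_RGB2GRAY).astype(float)
for n,u,v in [('18',374.5,246.8),('52',417.3,246.2),('27',375.8,282),('38',419.1,282)]:
    a,b=int(round(u)),int(round(v)); p=g[b-4:b+5,a-4:a+5]; k=np.clip(150-p,0,None); k[:, :1]=0
    yy,xx=np.mgrid[b-4:b+5,a-4:a+5]; r=np.hypot(xx-u,yy-v)<4; k=k*r
    uu,vv=(k*xx).sum()/k.sum(),(k*yy).sum()/k.sum()
    print(n,round(uu,2),round(vv,2),ray(im,uu,vv,0.021).round(4))
W=np.concatenate([w.reshape(-1,3),cloud(dict(np.load('side0.npz'))).reshape(-1,3)])
W=W[np.isfinite(W).all(1)]
print('max z; rows x, cols y', np.arange(0.24,-0.44,-0.04).round(2))
for x in np.arange(0.34,0.74,0.04):
    print(round(x,2),[ (lambda s: int(1000*s.max()) if len(s) else -1)(W[(abs(W[:,0]-x)<.02)&(abs(W[:,1]-y)<.02),2]) for y in np.arange(0.24,-0.44,-0.04)])
E
```

```text
18 374.19 246.26 [ 0.5224 -0.1874  0.021 ]
52 416.95 246.06 [ 0.5268 -0.2674  0.021 ]
27 375.41 281.91 [ 0.4565 -0.1913  0.021 ]
38 418.6 281.71 [ 0.4609 -0.2709  0.021 ]
max z; rows x, cols y [ 0.24  0.2   0.16  0.12  0.08  0.04 -0.   -0.04 -0.08 -0.12 -0.16 -0.2
 -0.24 -0.28 -0.32 -0.36 -0.4 ]
0.34 [-903, -902, -903, -904, -905, -903, -900, -907, -904, -905, -903, -903, -901, -904, -903, -902, -895]
0.38 [-904, -903, -906, -904, -904, -906, -905, -903, -904, -903, -904, -905, -273, -599, -906, -905, -904]
0.42 [3, 3, 4, 2, 45, 3, 3, 3, 4, 3, 41, 42, 50, 49, 21, 3, 4]
0.46 [2, 2, 4, 3, 49, 62, 78, 79, 93, 48, 45, 46, 51, 52, 21, 3, 3]
0.5 [277, 272, 273, 273, 3, 64, 41, 35, 93, 89, 39, 38, 53, 54, 19, 4, 90]
0.54 [268, 268, 268, 277, 272, 19, 45, 61, 78, 7, 40, 38, 54, 52, 17, 85, 105]
0.58 [268, 268, 268, 268, 273, 77, 61, 3, 92, 135, 336, 22, 627, 630, 601, 428, 426]
0.62 [358, 293, 294, 268, 273, 292, 430, 453, 451, 620, 626, 628, 639, 640, 3, 428, 425]
0.66 [268, 341, 325, 300, 292, 294, 383, 335, 118, 582, 76, 33, 3, 3, 71, 428, 106]
0.7 [291, 432, 442, 427, 291, 291, 293, 116, 119, 108, 79, 3, 3, 3, 404, 364, 76]
```

```bash
python3 -m handwheel '[[[0,0.05,-0.1],-7,-0.3],[[0,0.1,-0.2],-14,-0.3],[[0,0.1,-0.2],-21,-0.3],[[0,0.1,-0.2],-28,-0.3],[[0,0.1,-0.2],-35,-0.3],[[0,0.1,-0.2],-42,-0.3],[[0,0.1,-0.2],-49,-0.3],[[0,0.1,-0.2],-56,-0.3]]' 40; python3 -m handwheel '[[[0,0,0],-7,-0.3],[[0,0,0],-11.2,-0.3],[[0,0,0],-11.2,-0.3]]'; python3 -c "
from h import *
o=get_obs(); print(o['tcp_pos'],o['opening'],o['q']); print(R.from_rotvec(o['tool_rot']).as_matrix().round(3))"
```

```text
time: 0.77
tcp_pos: [0.2568, -0.351, 0.2533]
tool_rot: [0.148, 1.566, -0.147]
wrist_force: [0.7, -1.4, 0.6]
opening: 0.0559
time: 1.02
tcp_pos: [0.2568, -0.3527, 0.2532]
tool_rot: [-0.0, 1.571, 0.001]
wrist_force: [0.8, 0.5, -0.3]
opening: 0.0554
[ 0.25678881 -0.3527121   0.25315435] 0.055360456404292685 [-1.19872304e+00  2.74804813e-01  1.88426021e+00 -4.13602852e-05
  9.83131569e-01 -1.19986645e+00]
[[-0.    -0.001  1.   ]
 [ 0.001  1.     0.001]
 [-1.     0.001 -0.   ]]
```

```bash
python3 - <<'E'
from h import *
W=np.concatenate([cloud(dict(np.load(n+'0.npz'))).reshape(-1,3) for n in('top','side')]); W=W[np.isfinite(W).all(1)]
for n,(x,y) in dict(mini=(.449,.082),vial=(.484,.032),bottle=(.460,-.029),flask=(.4847,-.0867),c18=(.5224,-.1874),c52=(.5268,-.2674)).items():
    for lo in (0.095,0.15,0.25):
        k=W[(W[:,2]>lo)&(W[:,2]<.5)]; d=np.hypot(k[:,0]-x,k[:,1]-y); i=np.argsort(d)[5]; print(n,lo,d[i].round(3),k[i].round(3))
E
```

```text
mini 0.095 0.079 [0.512 0.129 0.239]
mini 0.15 0.079 [0.512 0.129 0.239]
mini 0.25 0.079 [0.512 0.131 0.251]
vial 0.095 0.09 [0.545 0.098 0.223]
vial 0.15 0.09 [0.545 0.098 0.223]
vial 0.25 0.09 [0.543 0.1   0.252]
bottle 0.095 0.135 [ 0.569 -0.108  0.097]
bottle 0.15 0.143 [ 0.602 -0.025  0.289]
bottle 0.25 0.143 [ 0.602 -0.025  0.289]
flask 0.095 0.087 [ 0.569 -0.108  0.097]
flask 0.15 0.122 [ 0.587 -0.152  0.155]
flask 0.25 0.127 [ 0.609 -0.111  0.406]
c18 0.095 0.073 [ 0.588 -0.156  0.153]
c18 0.15 0.073 [ 0.588 -0.156  0.153]
c18 0.25 0.075 [ 0.596 -0.173  0.253]
c52 0.095 0.116 [ 0.591 -0.364  0.329]
c52 0.15 0.116 [ 0.591 -0.364  0.329]
c52 0.25 0.116 [ 0.596 -0.174  0.258]
```

```bash
python3 -m handwheel '[[[0.03,0.15,0.17],0,0.1],[[0.03,0.15,0.17],0,0.1],[[0.03,0.15,0.17],0,0.1],[[0.03,0.15,0.17],0,0.1],[[0.03,0.15,0.17],0,0.1],[[0.06,0.435,0.192],0,0.1],[[0.06,0.435,0.192],0,0.1],[[0.06,0.435,0.192],0,0.1]]'; python3 -m handwheel '[[[0.03,0.185,0.022],0,0.1],[[0.03,0.185,0.022],0,0.1],[[0.03,0.185,0.022],0,0.1],[[0.03,0.185,0.022],0,0.1],[[0.06,0.185,0.022],0,0.1],[[0.09,0.185,0.022],0,0.1],[[0.09,0.185,0.022],0,0.1]]';python3 - <<'E'
from h import *
im=snap('side'); c=cv2.resize(im['pixels'][100:300,280:480][:,:,::-1],None,fx=3,fy=3,interpolation=cv2.INTER_CUBIC); cv2.imwrite('pics/s1.png',c)
print(get_obs()['tcp_pos'],get_obs()['opening'])
E
```

```text
time: 1.68
tcp_pos: [0.4273, -0.0913, 0.212]
tool_rot: [0.002, 1.571, -0.002]
wrist_force: [0.2, 0.5, 0.2]
opening: 0.0384
time: 2.27
tcp_pos: [0.4459, 0.0934, 0.1184]
tool_rot: [-0.001, 1.581, 0.001]
wrist_force: [-0.3, 0.9, 0.5]
opening: 0.0385
[0.44692267 0.09259397 0.12031418] 0.03863379664500834
```

View pics/s1.png

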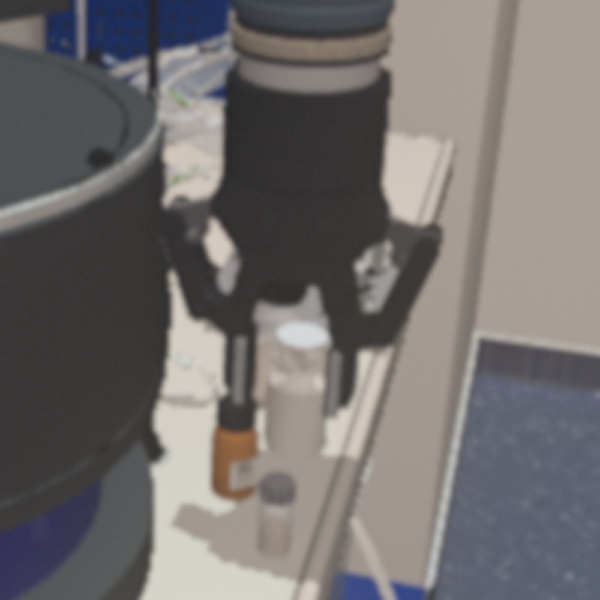

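The side view shows the open jaws above the mini vial (at about (277,520) in the crop), with clearance to the bowl. I'll correct the y offset, then descend.

```bash
python3 -m handwheel '[[[0,-0.0105,0.0025],0,0.1],[[0.01,-0.0105,0.0025],0,0.1],[[0.025,-0.0105,0.0025],0,0.1],[[0.045,-0.0105,0.0025],0,0.1],[[0.06,-0.0105,0.0025],0,0.1],[[0.072,-0.0105,0.0025],0,0.1],[[0.072,-0.0105,0.0025],0,0.1]]' 30;  python3 -m handwheel '[[[0,0,0],0,0.1]]';python3 - <<'E'
from h import *
im=snap('side'); c=cv2.resize(im['pixels'][180:300,320:420][:,:,::-1],None,fx=5,fy=5,interpolation=cv2.INTER_CUBIC); cv2.imwrite('pics/s2.png',c)
print(get_obs()['tcp_pos'],get_obs()['opening'])
E
```

```text
time: 2.9
tcp_pos: [0.4526, 0.0795, 0.0507]
tool_rot: [0.003, 1.57, -0.003]
wrist_force: [0.1, -0.9, -0.4]
opening: 0.0385
time: 2.98
tcp_pos: [0.4529, 0.0799, 0.0517]
tool_rot: [0.002, 1.569, -0.002]
wrist_force: [-0.1, -0.1, 0.4]
opening: 0.0387
[0.45303236 0.08017242 0.0519472 ] 0.03821506995046172
```

View pics/s2.png

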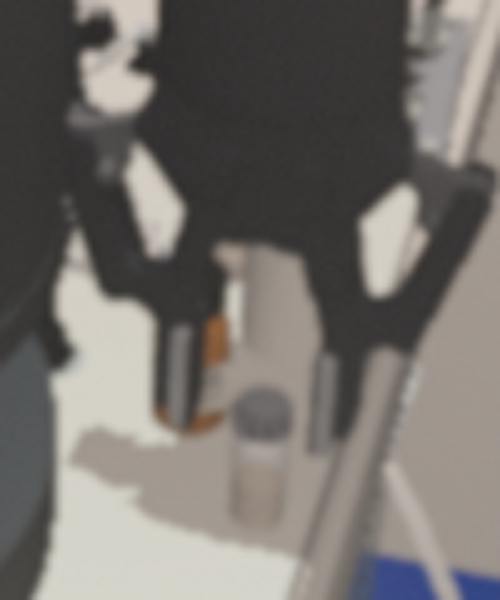

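The vial is between the jaws. I'll go 5 mm lower, shift slightly, grip and lift.

```bash
python3 -m handwheel '[[[0.005,0.0015,-0.0035],0,0.1],[[0.005,0.0015,-0.0035],0,0.1],[[0.005,0.0015,-0.0035],0,1],[[0.005,0.0015,-0.0035],0,1],[[0.005,0.0015,-0.0035],0,1],[[0.005,0.0015,-0.0035],0,1],[[0.005,0.0015,-0.0035],0,1],[[0.005,0.0015,-0.0035],0,1]]' 30;  python3 -m handwheel '[[[0,0,0],0,1],[[0,0,0],0,1],[[-0.02,0,0],0,1],[[-0.05,0,0],0,1],[[-0.08,0,0],0,1],[[-0.1,0,0],0,1],[[-0.1,0,0],0,1],[[-0.1,0,0],0,1]]'; python3 - <<'E'
from h import *
im=snap('side'); c=cv2.resize(im['pixels'][140:260,320:420][:,:,::-1],None,fx=5,fy=5,interpolation=cv2.INTER_CUBIC); cv2.imwrite('pics/s3.png',c)
print(get_obs()['tcp_pos'],get_obs()['opening'])
E
```

```text
time: 3.7
tcp_pos: [0.4483, 0.0829, 0.0458]
tool_rot: [-0.0, 1.57, -0.0]
wrist_force: [-0.1, -0.1, 5.7]
opening: 0.0164
time: 4.37
tcp_pos: [0.4487, 0.0829, 0.1463]
tool_rot: [-0.0, 1.568, -0.0]
wrist_force: [-0.5, 0.7, 0.3]
opening: 0.0167
[0.44790815 0.0829633  0.14529929] 0.016479977196215266
```

View pics/s3.png

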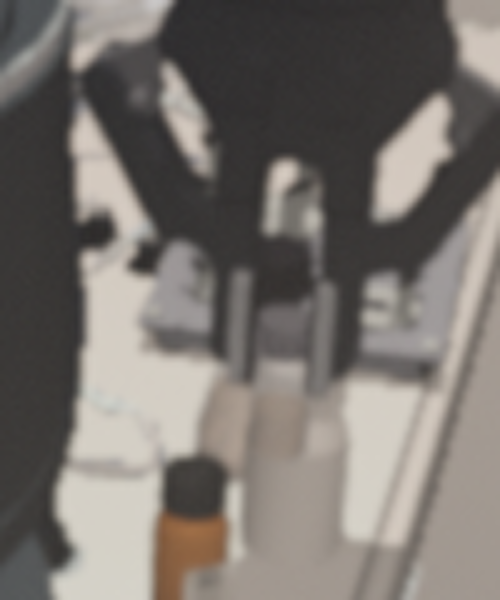

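Held upright. Carry to above clamp_18.

```bash
python3 -m handwheel '[[[-0.03,-0.02,0],0,1],[[-0.03,-0.27,0.074],0,1],[[-0.03,-0.27,0.074],0,1],[[-0.03,-0.27,0.074],0,1],[[-0.03,-0.27,0.074],0,1],[[-0.03,-0.27,0.074],0,1],[[-0.03,-0.27,0.074],0,1],[[-0.03,-0.27,0.074],0,1]]';  python3 -m handwheel '[[[0,0,0],0,1],[[0.02,0,0],0,1],[[0.04,0,0],0,1],[[0.05,0,0],0,1],[[0.05,0,0],0,1],[[0.05,0,0],0,1]]'; python3 - <<'E'
from h import *
im=snap('top'); c=cv2.resize(im['pixels'][205:310,210:450][:,:,::-1],None,fx=3.3,fy=3.3,interpolation=cv2.INTER_CUBIC)
im2=snap('side'); c2=cv2.resize(im2['pixels'][120:230,320:440][:,:,::-1],None,fx=5,fy=5,interpolation=cv2.INTER_CUBIC); cv2.imwrite('pics/s4.png',c2); cv2.imwrite('pics/t4.png',c)
print(get_obs()['tcp_pos'],get_obs()['opening'])
E
```

```text
time: 5.08
tcp_pos: [0.5242, -0.1936, 0.1737]
tool_rot: [0.001, 1.569, -0.006]
wrist_force: [0.4, 0.6, -0.0]
opening: 0.0169
time: 5.58
tcp_pos: [0.5211, -0.1855, 0.1244]
tool_rot: [0.001, 1.574, 0.002]
wrist_force: [-0.7, 0.1, 0.7]
opening: 0.0164
[ 0.52241019 -0.18660025  0.12595094] 0.017172822004506465
```

View pics/s4.png

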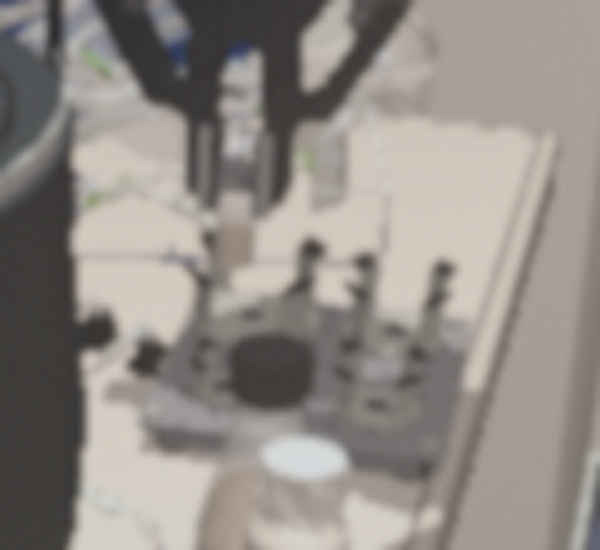

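The vial hangs over clamp_18 and the TCP is within 1 mm of target. Lowering slowly.

```bash
python3 -m handwheel '[[[0.012,-0.0005,0],0,1],[[0.02,-0.0005,0],0,1],[[0.028,-0.0005,0],0,1],[[0.036,-0.0005,0],0,1],[[0.043,-0.0005,0],0,1],[[0.048,-0.0005,0],0,1],[[0.053,-0.0005,0],0,1],[[0.056,-0.0005,0],0,1]]';  python3 -m handwheel '[[[0.001,0,0],0,1],[[0.002,0,0],0,1],[[0.002,0,0],0,1]]'; python3 - <<'E'
from h import *
im2=snap('side'); c2=cv2.resize(im2['pixels'][120:230,320:440][:,:,::-1],None,fx=5,fy=5,interpolation=cv2.INTER_CUBIC); cv2.imwrite('pics/s5.png',c2)
print(get_obs()['tcp_pos'],get_obs()['opening'])
E
```

```text
time: 6.35
tcp_pos: [0.5219, -0.1875, 0.0688]
tool_rot: [0.0, 1.571, 0.0]
wrist_force: [0.8, -0.0, -0.6]
opening: 0.0167
time: 6.6
tcp_pos: [0.5222, -0.1877, 0.0675]
tool_rot: [0.0, 1.571, -0.0]
wrist_force: [-0.4, -0.5, 0.0]
opening: 0.0166
[ 0.52223259 -0.18772065  0.06761934] 0.016689676809741972
```

View pics/s5.png

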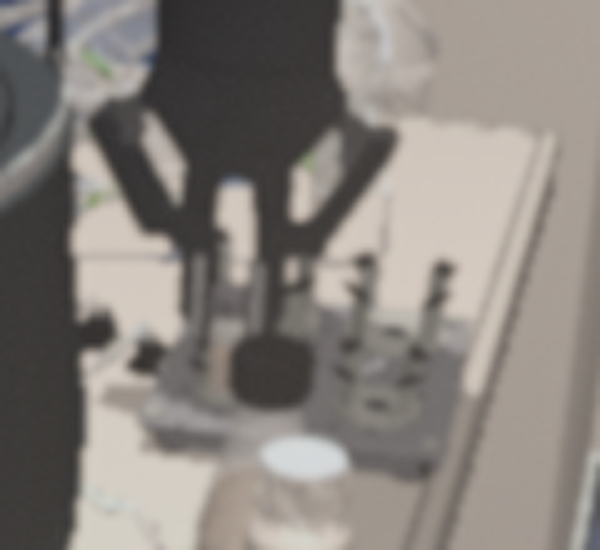

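The vial is in the clamp with no contact force yet. I'll feel down 1 mm at a time.

```bash
for i in 1 2 3; do python3 -m handwheel '[[[0.001,0,0],0,1],[[0.001,0,0],0,1],[[0.001,0,0],0,1]]' | grep -E 'tcp|force'; done
```

```text
tcp_pos: [0.5224, -0.1878, 0.0669]
wrist_force: [0.3, -0.3, 1.4]
tcp_pos: [0.5225, -0.1878, 0.0668]
wrist_force: [-1.1, 1.3, 9.5]
tcp_pos: [0.5225, -0.1879, 0.0667]
wrist_force: [-2.7, 1.3, 16.2]
```

Foot contact confirmed. Release, lift and go above the flask.

```bash
python3 -m handwheel '[[[-0.002,0,0],0,1],[[-0.002,0,0],0,0.2],[[-0.002,0,0],0,0.2],[[-0.002,0,0],0,0.2],[[-0.012,0,0],0,0.2],[[-0.032,0,0],0,0.2],[[-0.07,0,0],0,0.2],[[-0.11,0,0],0,0]]' 30 | grep -E 'tcp|force|open|time';  python3 -m handwheel '[[[0,0.101,-0.038],0,-0.3],[[0,0.101,-0.038],0,-0.3],[[0,0.101,-0.038],0,-0.3],[[0.02,0.101,-0.038],0,-0.3],[[0.04,0.101,-0.038],0,-0.3],[[0.04,0.101,-0.038],0,-0.3]]'; python3 - <<'E'
from h import *
im2=snap('side'); c2=cv2.resize(im2['pixels'][100:250,310:440][:,:,::-1],None,fx=4,fy=4,interpolation=cv2.INTER_CUBIC); cv2.imwrite('pics/s6.png',c2)
print(get_obs()['tcp_pos'],get_obs()['opening'])
E
```

```text
time: 8.07
tcp_pos: [0.5208, -0.1869, 0.1744]
wrist_force: [0.0, -0.8, 0.6]
opening: 0.0428
time: 8.57
tcp_pos: [0.4822, -0.0853, 0.1327]
tool_rot: [0.001, 1.576, 0.002]
wrist_force: [-0.4, 0.5, -0.0]
opening: 0.0556
[ 0.48298564 -0.08591425  0.13369676] 0.05521134569664544
```

View pics/s6.png

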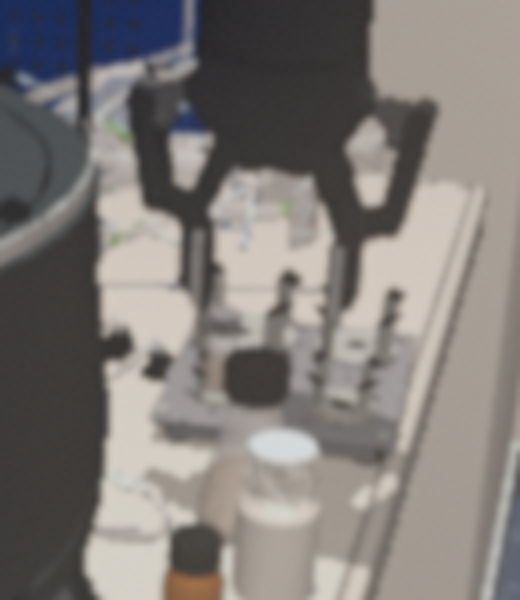

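The mini vial stands in clamp_18 and the jaws straddle the flask cap. Descend, grip, lift.

```bash
python3 -m handwheel '[[[0.015,-0.001,0.0015],0,-0.3],[[0.03,-0.001,0.0015],0,-0.3],[[0.046,-0.001,0.0015],0,-0.3],[[0.046,-0.001,0.0015],0,-0.3],[[0.046,-0.001,0.0015],0,-0.3],[[0.046,-0.001,0.0015],0,1],[[0.046,-0.001,0.0015],0,1],[[0.046,-0.001,0.0015],0,1]]' 40 | grep -E 'tcp|force|open|time';  python3 -m handwheel '[[[0,0,0],0,1],[[0,0,0],0,1],[[0,0,0],0,1],[[0,0,0],0,1]]';  python3 -m handwheel '[[[-0.02,0,0],0,1],[[-0.05,0,0],0,1],[[-0.07,0,0],0,1],[[-0.07,0,0],0,1]]'; python3 - <<'E'
from h import *
im2=snap('side'); c2=cv2.resize(im2['pixels'][100:250,310:440][:,:,::-1],None,fx=4,fy=4,interpolation=cv2.INTER_CUBIC); cv2.imwrite('pics/s7.png',c2)
print(get_obs()['tcp_pos'],get_obs()['opening'])
E
```

```text
time: 9.28
tcp_pos: [0.4862, -0.088, 0.0897]
wrist_force: [-0.7, -0.6, 2.9]
opening: 0.0295
time: 9.62
tcp_pos: [0.4862, -0.0879, 0.0897]
tool_rot: [-0.001, 1.569, -0.001]
wrist_force: [-1.0, 0.6, 6.2]
opening: 0.03
time: 9.95
tcp_pos: [0.488, -0.0884, 0.1622]
tool_rot: [-0.003, 1.563, -0.002]
wrist_force: [0.7, -0.4, -0.2]
opening: 0.0295
[ 0.48700479 -0.08810948  0.16057079] 0.029792648606390772
```

View pics/s7.png

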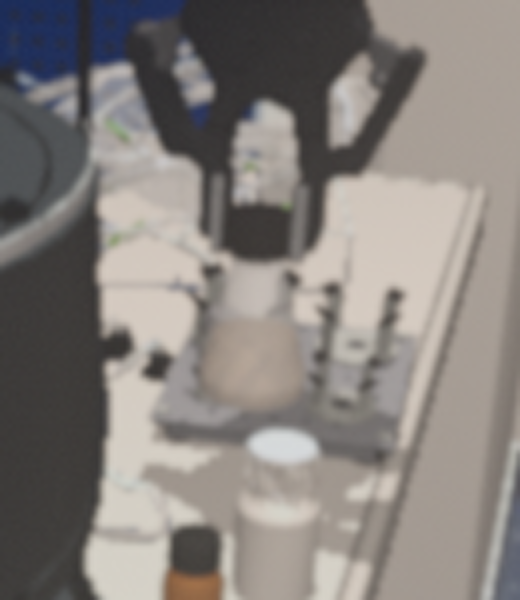

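Flask held upright. Carry to above clamp_52, well clear of the mini vial.

```bash
python3 -m handwheel '[[[-0.04,0,0],0,1],[[-0.05,-0.03,0.01],0,1],[[-0.05,-0.06,0.02],0,1],[[-0.05,-0.095,0.03],0,1],[[-0.05,-0.13,0.04],0,1],[[-0.05,-0.16,0.04],0,1],[[-0.05,-0.181,0.04],0,1],[[-0.05,-0.181,0.04],0,1]]'| grep -E 'tcp|force|open|time';  python3 -m handwheel '[[[0.01,0,0],0,1],[[0.03,0,0],0,1],[[0.04,0,0],0,1],[[0.04,0,0],0,1],[[0.04,0,0],0,1]]'; python3 - <<'E'
from h import *
im2=snap('side'); c2=cv2.resize(im2['pixels'][80:230,310:440][:,:,::-1],None,fx=4,fy=4,interpolation=cv2.INTER_CUBIC); cv2.imwrite('pics/s8.png',c2)
print(get_obs()['tcp_pos'],get_obs()['opening'])
E
```

```text
time: 10.67
tcp_pos: [0.5256, -0.2732, 0.207]
wrist_force: [1.0, 0.3, 0.0]
opening: 0.0295
time: 11.08
tcp_pos: [0.5248, -0.2669, 0.1671]
tool_rot: [0.001, 1.574, 0.003]
wrist_force: [0.7, 0.9, -0.4]
opening: 0.0294
[ 0.52551529 -0.26758365  0.16810015] 0.029261338291836914
```

View pics/s8.png

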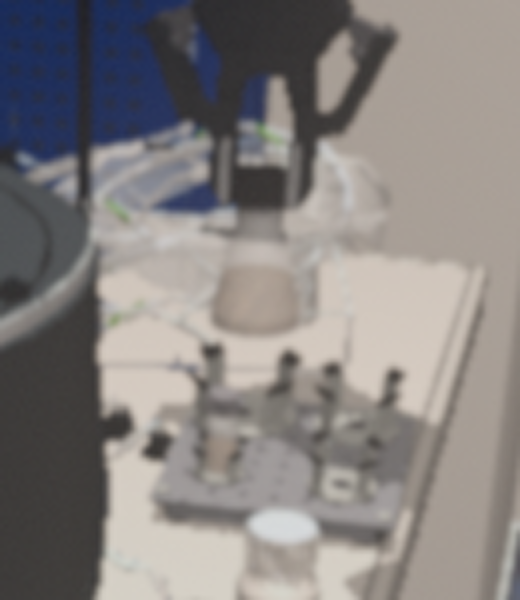

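The flask is upright over clamp_52, and the mini vial still stands upright. Lowering.

```bash
python3 -m handwheel '[[[0.01,-0.001,0.0005],0,1],[[0.018,-0.001,0.0005],0,1],[[0.026,-0.001,0.0005],0,1],[[0.034,-0.001,0.0005],0,1],[[0.041,-0.001,0.0005],0,1],[[0.047,-0.001,0.0005],0,1],[[0.052,-0.001,0.0005],0,1],[[0.055,-0.001,0.0005],0,1]]'| grep -E 'tcp|force';  for i in 1 2 3 4; do python3 -m handwheel '[[[0.001,0,0],0,1],[[0.001,0,0],0,1],[[0.001,0,0],0,1]]' | grep -E 'tcp|force'; done
```

```text
tcp_pos: [0.5262, -0.2697, 0.1127]
wrist_force: [1.1, 0.1, 0.2]
tcp_pos: [0.5262, -0.2697, 0.1126]
wrist_force: [-0.5, -0.4, -0.9]
tcp_pos: [0.5262, -0.2697, 0.1117]
wrist_force: [1.1, 0.1, -0.7]
tcp_pos: [0.5262, -0.2697, 0.1108]
wrist_force: [0.4, -0.7, 1.8]
tcp_pos: [0.5262, -0.2699, 0.1108]
wrist_force: [-1.3, 0.5, 8.2]
```

Seated. Release, lift and move above the amber vial.

```bash
python3 -m handwheel '[[[-0.001,0,0],0,1],[[-0.001,0,0],0,-0.1],[[-0.001,0,0],0,-0.1],[[-0.001,0,0],0,-0.1],[[-0.011,0,0],0,-0.1],[[-0.04,0,0],0,-0.1],[[-0.08,0,0],0,-0.1],[[-0.08,0,0],0,-0.1]]' 30 | grep -E 'tcp|force|open|time';  python3 -m handwheel '[[[0,0.302,-0.042],0,0],[[0,0.302,-0.042],0,0],[[0,0.302,-0.042],0,0],[[0,0.302,-0.042],0,0],[[0,0.302,-0.042],0,0],[[0,0.302,-0.042],0,0],[[0,0.302,-0.042],0,0],[[0,0.302,-0.042],0,0]]'|grep tcp;  python3 -m handwheel '[[[0.03,0,0],0,0],[[0.06,0,0],0,0],[[0.08,0,0],0,0],[[0.08,0,0],0,0],[[0.08,0,0],0,0]]'; python3 - <<'E'
from h import *
im2=snap('side'); c2=cv2.resize(im2['pixels'][140:290,310:440][:,:,::-1],None,fx=4,fy=4,interpolation=cv2.INTER_CUBIC); cv2.imwrite('pics/s9.png',c2)
print(get_obs()['tcp_pos'],get_obs()['opening'])
E
```

```text
time: 13.47
tcp_pos: [0.5297, -0.2722, 0.1967]
wrist_force: [1.5, -0.8, 0.6]
opening: 0.0471
tcp_pos: [0.4817, 0.0371, 0.1899]
time: 14.55
tcp_pos: [0.4838, 0.0325, 0.1092]
tool_rot: [0.0, 1.573, 0.0]
wrist_force: [0.2, 0.6, 0.3]
opening: 0.0426
[0.4846579  0.03226283 0.11008528] 0.04279830841920508
```

View pics/s9.png

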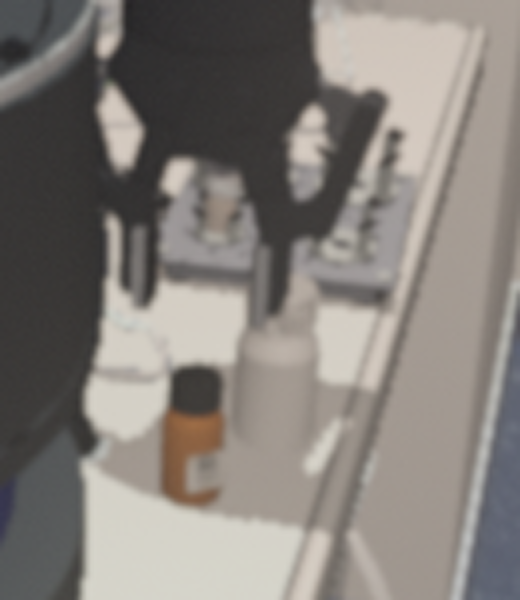

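The jaws are centred above the amber vial; 13 pictures viewed so far. Descend, grip, lift.

```bash
python3 -m handwheel '[[[0.02,0,0],0,0],[[0.04,0,0],0,0],[[0.06,0,0],0,0],[[0.06,0,0],0,0],[[0.06,0,0],0,0],[[0.06,0,0],0,1],[[0.06,0,0],0,1],[[0.06,0,0],0,1]]' 40 | grep -E 'tcp|force|open|time';  python3 -m handwheel '[[[0,0,0],0,1],[[0,0,0],0,1],[[0,0,0],0,1],[[0,0,0],0,1]]';  python3 -m handwheel '[[[-0.02,0,0],0,1],[[-0.05,0,0],0,1],[[-0.09,0,0],0,1],[[-0.13,0,0],0,1],[[-0.14,0,0],0,1],[[-0.14,0,0],0,1]]'
```

```text
time: 15.27
tcp_pos: [0.4852, 0.0322, 0.0512]
wrist_force: [-0.1, -0.4, 6.3]
opening: 0.025
time: 15.6
tcp_pos: [0.4853, 0.0322, 0.0512]
tool_rot: [-0.0, 1.567, -0.0]
wrist_force: [-0.7, 0.1, 6.9]
opening: 0.0246
time: 16.1
tcp_pos: [0.4864, 0.0322, 0.1936]
tool_rot: [-0.001, 1.561, -0.001]
wrist_force: [-0.5, 0.9, -1.2]
opening: 0.0246
```

```bash
python3 -m handwheel '[[[0,-0.04,-0.005],0,1],[[0,-0.08,-0.01],0,1],[[0,-0.12,-0.015],0,1],[[0,-0.16,-0.02],0,1],[[0,-0.2,-0.029],0,1],[[0,-0.2235,-0.029],0,1],[[0,-0.2235,-0.029],0,1],[[0,-0.2235,-0.029],0,1]]'| grep -E 'tcp|force|open|time';  python3 -m handwheel '[[[0.01,0,0],0,1],[[0.03,0,0],0,1],[[0.05,0,0],0,1],[[0.06,0,0],0,1],[[0.06,0,0],0,1],[[0.06,0,0],0,1]]'; python3 - <<'E'
from h import *
im2=snap('side'); c2=cv2.resize(im2['pixels'][80:230,310:440][:,:,::-1],None,fx=4,fy=4,interpolation=cv2.INTER_CUBIC); cv2.imwrite('pics/s10.png',c2)
print(get_obs()['tcp_pos'],get_obs()['opening'])
E
```

```text
time: 16.77
tcp_pos: [0.4542, -0.1919, 0.1884]
wrist_force: [-1.6, -0.4, -0.8]
opening: 0.0245
time: 17.27
tcp_pos: [0.4544, -0.1892, 0.1287]
tool_rot: [0.001, 1.574, 0.003]
wrist_force: [-0.2, 0.2, -1.0]
opening: 0.0243
[ 0.45496212 -0.18984733  0.1293696 ] 0.024730395720632865
```

View pics/s10.png

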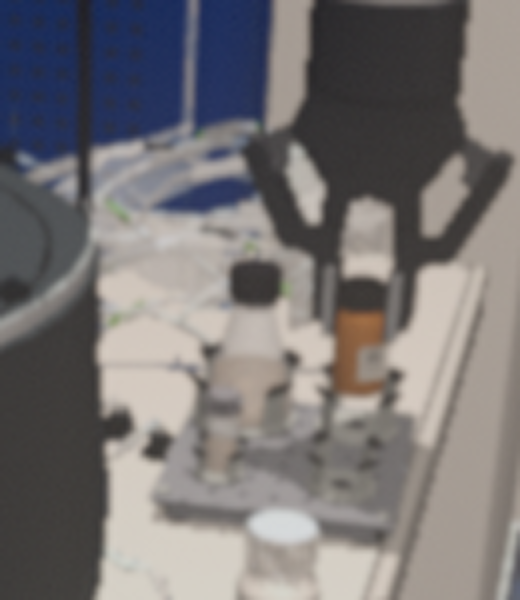

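The amber vial is upright over clamp_27. The flask and mini vial are standing in their clamps. Lowering.

```bash
python3 -m handwheel '[[[0.01,-0.001,0.0015],0,1],[[0.018,-0.001,0.0015],0,1],[[0.026,-0.001,0.0015],0,1],[[0.034,-0.001,0.0015],0,1],[[0.041,-0.001,0.0015],0,1],[[0.047,-0.001,0.0015],0,1],[[0.052,-0.001,0.0015],0,1],[[0.055,-0.001,0.0015],0,1]]'| grep -E 'tcp|force';  for i in 1 2 3 4; do python3 -m handwheel '[[[0.001,0,0],0,1],[[0.001,0,0],0,1],[[0.001,0,0],0,1]]' | grep -E 'tcp|force'; done
```

```text
tcp_pos: [0.4563, -0.192, 0.0736]
wrist_force: [0.5, -0.0, 0.2]
tcp_pos: [0.4567, -0.1922, 0.0736]
wrist_force: [-0.2, 0.5, -0.5]
tcp_pos: [0.4567, -0.1922, 0.0727]
wrist_force: [0.7, 0.4, -1.8]
tcp_pos: [0.4568, -0.1923, 0.0722]
wrist_force: [-1.0, 0.7, 6.1]
tcp_pos: [0.4568, -0.1923, 0.0721]
wrist_force: [-2.5, 0.3, 13.8]
```

```bash
python3 -m handwheel '[[[-0.0015,0,0],0,1],[[-0.0015,0,0],0,0.1],[[-0.0015,0,0],0,0.1],[[-0.0015,0,0],0,0.1],[[-0.012,0,0],0,0.1],[[-0.04,0,0],0,0.1],[[-0.08,0,0],0,0.1],[[-0.1,0,0],0,0.1]]' 30 | grep -E 'tcp|force|open|time';  python3 -m handwheel '[[[0,0.04,0.0035],0,-0.3],[[0,0.08,0.0035],0,-0.3],[[0,0.12,0.0035],0,-0.3],[[0,0.163,0.0035],0,-0.3],[[0.01,0.163,0.0035],0,-0.3],[[0.04,0.163,0.0035],0,-0.3],[[0.05,0.163,0.0035],0,-0.3],[[0.05,0.163,0.0035],0,-0.3]]'; python3 -m handwheel '[[[0,0,0],0,-0.3],[[0,0,0],0,-0.3]]'
python3 - <<'E'
from h import *
w=cloud(snap('side')); print(get_obs()['tcp_pos'])
k=w[(abs(w[...,2]-.076)<.004)&(abs(w[...,0]-.46)<.03)&(abs(w[...,1]+.029)<.03)]; print(len(k),k.mean(0) if len(k) else '')
E
```

```text
time: 19.65
tcp_pos: [0.4575, -0.1927, 0.1737]
wrist_force: [-0.2, -1.0, 0.7]
opening: 0.0384
time: 20.32
tcp_pos: [0.4586, -0.0281, 0.1191]
tool_rot: [0.0, 1.575, 0.002]
wrist_force: [0.3, 0.3, -0.8]
opening: 0.0555
time: 20.48
tcp_pos: [0.4606, -0.0294, 0.1212]
tool_rot: [0.0, 1.57, -0.001]
wrist_force: [0.8, -0.0, 0.3]
opening: 0.0555
[ 0.46078816 -0.02954859  0.12138262]
128 [ 0.46037191 -0.02384101  0.07461843]
```

```bash
python3 -m handwheel '[[[0.015,0,0],0,-0.3],[[0.03,0,0],0,-0.3],[[0.042,0,0],0,-0.3],[[0.042,0,0],0,-0.3],[[0.042,0,0],0,-0.3],[[0.042,0,0],0,1],[[0.042,0,0],0,1],[[0.042,0,0],0,1]]' 40 | grep -E 'tcp|force|open|time';  python3 -m handwheel '[[[0,0,0],0,1],[[0,0,0],0,1],[[0,0,0],0,1],[[0,0,0],0,1]]';  python3 -m handwheel '[[[-0.02,0,0],0,1],[[-0.05,0,0],0,1],[[-0.09,0,0],0,1],[[-0.13,0,0],0,1],[[-0.14,0,0],0,1],[[-0.14,0,0],0,1]]'
```

```text
time: 21.2
tcp_pos: [0.4607, -0.0294, 0.0796]
wrist_force: [-0.5, -0.4, 5.0]
opening: 0.0294
time: 21.53
tcp_pos: [0.4607, -0.0294, 0.0796]
tool_rot: [-0.001, 1.569, -0.001]
wrist_force: [0.2, -0.5, 6.3]
opening: 0.0293
time: 22.03
tcp_pos: [0.4622, -0.0296, 0.2222]
tool_rot: [-0.002, 1.562, -0.002]
wrist_force: [-0.4, -0.2, -0.8]
opening: 0.0299
```

```bash
python3 -m handwheel '[[[0,-0.04,0],0,1],[[0,-0.08,0],0,1],[[0,-0.12,0],0,1],[[0,-0.16,0],0,1],[[0,-0.2,0],0,1],[[0,-0.23,0],0,1],[[0,-0.2415,0],0,1],[[0,-0.2415,0],0,1]]'| grep -E 'tcp|force|open|time';  python3 -m handwheel '[[[0.01,0,0],0,1],[[0.03,0,0],0,1],[[0.05,0,0],0,1],[[0.06,0,0],0,1],[[0.06,0,0],0,1],[[0.06,0,0],0,1]]'; python3 - <<'E'
from h import *
im2=snap('side'); c2=cv2.resize(im2['pixels'][80:230,310:440][:,:,::-1],None,fx=4,fy=4,interpolation=cv2.INTER_CUBIC); cv2.imwrite('pics/s11.png',c2)
print(get_obs()['tcp_pos'],get_obs()['opening'])
E
```

```text
time: 22.7
tcp_pos: [0.4596, -0.2731, 0.217]
wrist_force: [0.3, 0.6, -0.6]
opening: 0.0297
time: 23.2
tcp_pos: [0.4597, -0.2687, 0.1577]
tool_rot: [0.0, 1.573, 0.003]
wrist_force: [0.9, -0.9, 0.2]
opening: 0.0293
[ 0.46030536 -0.26956825  0.15857988] 0.029424284713136614
```

View pics/s11.png

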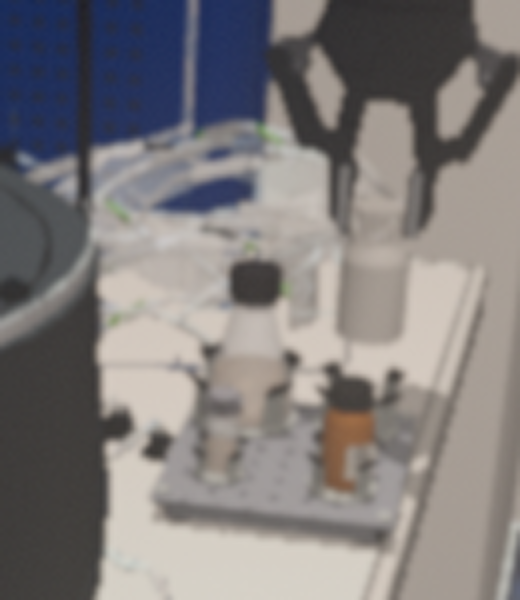

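The bottle is upright over clamp_38, and the other three stand in their clamps. Lower 58 mm.

```bash
python3 -m handwheel '[[[0.01,-0.001,0.0005],0,1],[[0.018,-0.001,0.0005],0,1],[[0.026,-0.001,0.0005],0,1],[[0.034,-0.001,0.0005],0,1],[[0.041,-0.001,0.0005],0,1],[[0.047,-0.001,0.0005],0,1],[[0.052,-0.001,0.0005],0,1],[[0.056,-0.001,0.0005],0,1]]'| grep -E 'tcp|force';  for i in 1 2 3 4; do python3 -m handwheel '[[[0.001,0,0],0,1],[[0.001,0,0],0,1],[[0.001,0,0],0,1]]' | grep -E 'tcp|force'; done
```

```text
tcp_pos: [0.4604, -0.2715, 0.1017]
wrist_force: [0.5, -0.0, -1.3]
tcp_pos: [0.4607, -0.2717, 0.1016]
wrist_force: [0.1, -0.4, -1.5]
tcp_pos: [0.4608, -0.2717, 0.1007]
wrist_force: [-0.4, -0.1, 0.8]
tcp_pos: [0.4608, -0.2718, 0.1007]
wrist_force: [-1.4, 0.2, 7.5]
tcp_pos: [0.4608, -0.2719, 0.1006]
wrist_force: [-2.1, 1.6, 13.5]
```

```bash
python3 -m handwheel '[[[-0.0015,0,0],0,1],[[-0.0015,0,0],0,0],[[-0.0015,0,0],0,0],[[-0.0015,0,0],0,0],[[-0.012,0,0],0,0],[[-0.04,0,0],0,0],[[-0.08,0,0],0,0],[[-0.12,0,0],0,0]]' 30 | grep -E 'tcp|force|open|time';  python3 -m handwheel '[[[-0.03,-0.03,-0.03],0,0],[[-0.03,-0.2,-0.2],0,0],[[-0.03,-0.2,-0.2],0,0],[[-0.03,-0.2,-0.2],0,0],[[-0.03,-0.2,-0.2],0,0],[[-0.03,-0.2,-0.2],0,0],[[-0.03,-0.2,-0.2],0,0],[[-0.03,-0.2,-0.2],0,0]]'; 
python3 - <<'E'
from h import *
im=snap('top'); w=cloud(im); z=w[...,2]
c=cv2.resize(im['pixels'][205:310,300:450][:,:,::-1],None,fx=4,fy=4,interpolation=cv2.INTER_CUBIC)
im2=snap('side'); c2=cv2.resize(im2['pixels'][110:220,340:440][:,:,::-1],None,fx=3.8,fy=3.8,interpolation=cv2.INTER_CUBIC)
h=max(c.shape[0],c2.shape[0]); o=np.zeros((h,800,3),np.uint8); c=cv2.resize(c,(410,287)); o[:287,:410]=c; o[:c2.shape[0],415:415+c2.shape[1]]=c2; cv2.imwrite('pics/fin.png',o)
for n,x,y,H,r in [('mini',.5224,-.1874,.067,.012),('vial',.4565,-.1913,.081,.015),('bottle',.4609,-.2709,.097,.02),('flask',.5268,-.2674,.111,.02)]:
    k=w[(abs(z-H)<.005)&(np.hypot(w[...,0]-x,w[...,1]-y)<r+.008)]; m=(k.min(0)+k.max(0))/2
    print(n,len(k),'dxy mm',((m[:2]-[x,y])*1000).round(1),'top mm',(np.median(k[:,2])*1000).round(1),'want',H*1000)
d=abs(im['z_map']-np.load('top0.npz')['z_map'])[:200]; print('changed depth px behind',(d>.02).sum())
E
```

```text
time: 25.58
tcp_pos: [0.4598, -0.271, 0.2192]
wrist_force: [0.3, -1.5, 0.0]
opening: 0.0428
time: 26.25
tcp_pos: [0.2559, -0.4779, 0.2496]
tool_rot: [0.0, 1.572, -0.01]
wrist_force: [0.8, 0.0, 0.4]
opening: 0.0428
mini 86 dxy mm [-0.9 -0.1] top mm 66.5 want 67.0
vial 153 dxy mm [-1.4 -0.4] top mm 79.7 want 81.0
bottle 272 dxy mm [-0.5 -0.8] top mm 96.4 want 97.0
flask 269 dxy mm [-2.9 -0.7] top mm 110.4 want 111.0
changed depth px behind 1020
```

View pics/fin.png

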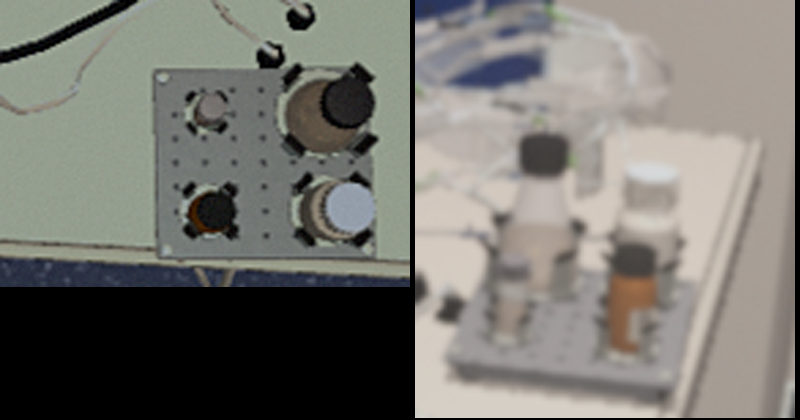

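All four stand in their clamps, with their tops within 3 mm of the clamp axes and at the expected heights. Let the arm settle, then hand in.

```bash
python3 -m handwheel '[[[0,0,0],0,0],[[0,0,0],0,0],[[0,0,0],0,0]]'; python3 -c "
from plant import sign_off; print(sign_off())"
```

```text
time: 26.6
tcp_pos: [0.2616, -0.4703, 0.2485]
tool_rot: [-0.001, 1.571, 0.002]
wrist_force: [-0.5, -0.7, 0.9]
opening: 0.0427
the job is handed in; nothing more can be done
None
```

All four vessels are in their own clamps, and I handed the job in at about 27 s with the arm withdrawn and touching nothing. I carried them over one at a time: mini vial, flask, amber vial, bottle. Each was lowered until the wrist force showed contact with the foot, then released.

- **Last checks from the cameras:** cap centres were 1 to 3 mm from the clamp axes, with the flask the furthest off at about 2.9 mm. The tops were 0.5 to 1.3 mm below the expected seated heights, and in the final pictures all four look upright.
- **Not confirmed:** I never clearly picked out the beaker or the hex key in the images, so I did not check directly that they stayed put. The arm worked only over the vessels and the tray, and the wrist force showed no unexpected contact.
- **Unexplained:** comparing depth images from before and after, 1020 pixels in the rear half of the top view had changed by more than 20 mm. I assumed this was edge noise and did not look into it.

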